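Slide the balm tin along the tray rail into its corner bay

ROBOT

A 7-joint arm with a two-finger parallel gripper is mounted at the origin on the work surface. World frame = base frame: x ahead of the robot, y to its left, z up, the work surface at z = 0. Lengths are in m, angles in rad, forces in N, time in s.
With the tool pointing down it reaches from about 0.425 to 0.875 m from the base axis. Payload 4.7 kg.
Tool frame: the origin (TCP) lies on the centre line of the jaws, within the pads' length; the fingertips stand 8 mm ahead of it and the grasp point (between the pads) lies 11 mm behind it; z points along the fingers, y is the direction in which the jaws open and shut (so a half turn about z gives the same grasp; the last joint's range is limited). The gripper opens to 87 mm and grips with 3 to 60 N. Pads are 19 mm wide; open, the fingers measure 117 mm over their backs; the gripper's body (75 mm by 190 mm) begins 51 mm behind the grasp point.
Start: joints at [-1.164, 0.321, -0.07, 1.45, 0.023, 1.371, -0.057], TCP at [0.249, 0.601, 0.231] pointing down, gripper open.
Joint ranges: [-2.86, 2.86], [-0.3, 2.09], [-1.38, 1.24], [0.06, 2.45], [-1.56, 4.7], [0.09, 2.05], [-2.69, 2.69]. Speed limits (rad/s): [2.57, 2.57, 3.14, 3.14, 3.14, 3.14, 3.14].

INTERFACE

Orientations are given as a rotation vector (axis times angle).
In Python, from bench import status, optics, order gives the robot as it stands.
- The arm moves only by the tool step_arm, never from a script. Its argument "rows" is a list of rows, each a list of 3 entries, a list of its own where there are three numbers: the turn, a rotation vector about the tool's x, y, z in degrees, then the shift along the tool's x, y, z in mm, then the finger opening in mm, from 0 to 87. A call has 1 to 12 rows; each row shifts and turns the pose as measured when the row begins, along the tool's axes as they then stand; what a row does not reach is not made up. A row lasts 1/12 s, in which the tool goes at most 41.7 mm and 7.16 degrees, less where a joint would pass 70% of its speed; a pose out of reach is approached as far as the arm can. A call is refused whole if a number of a shift passes 41.7 or a number of a turn 7.16, either way. A call with a gripper value outside its range is refused whole. The fingers move at their own pace and stop on an object; "grip_force" is the grip in N (left out, the last holds). Time passes only in rows, so rows that do not move let the fingers close. It gives the time, the measured TCP pose, the force and the opening at its end, in the units of the state.
- status.get_state(): the state, without advancing time (a new reading comes with each control period).
- optics.get_image(name): name is "scene" or "side" or "wrist"; returns a dict with "frame" (420x560x3 uint8, red, green, blue), "range_z" (420x560 float32, m along the optical axis (not along the pixel's ray), 0 where there is no reading), "K" (3x3 intrinsics, pixels), "R" (3x3) and "t" (3): a world point X has camera coordinates R X + t. Camera axes: x right, y down, z forward; pixel columns grow to the right and rows downward; lengths in m; the calibration is good to about 2 mm. A picture is of the moment at which its call begins.
- order.close_job(): hands the job in, once; it reports no verdict.
The state is a dict: "time": time; "joint_positions": joint angles; "qd": joint speeds; "joint_torque": joint torques, N m; "position": TCP position; "tool_rot": TCP orientation; "ft_force": force on the tool from outside, world axes, zero at the start; "torque": the same for the moment, N m; "grip_width": opening from 0.0 (shut) to 1.0 (fully open).
Only numpy, scipy, OpenCV 4.12 (cv2) and the standard library are available. Lean on these libraries where they do the work, as an engineer would, in place of code of your own. Each camera call takes 0.05 s, during which the arm holds its last target.

TASK

A flat round balm tin lies loose in the bamboo vanity tray. With a fingertip, push it up against the tray's long rail on the side away from the robot, then slide it along that rail into the empty corner bay until it is fully home against the end wall, and take the finger away. The tin stays flat on the tray floor all the while: do not take it between the fingers or pick it up, and leave the other things where they are.

Things in the scene. Friction and masses are not known exactly. Their poses are not given: they have to be found in the camera images.
- tray: Shallow bamboo tray, fixed to the surface, outside 172 (its x) by 296 (its y) by 16 mm high, floor 3 mm thick, walls 6 mm thick and 13 mm above the floor. Origin: centre of its underside, z up. Inside: x -80 to +80, y -142 to +142 mm. The long rail away from the robot is the +x wall (inner face x = +80 mm). Along the +y end wall lie three bays; the rest is one open field.
- bay_mouth (a point): Centre of the mouth of the empty corner bay, on the tray floor (tray x +55.5, y +110 mm; axes as the tray). The bay lies between the +x rail and a divider, x +31 to +80 mm (49 mm wide), is 32 mm deep to the end wall at y = +142 mm and opens to -y. Both dividers are 5 mm thick, centred on tray x +28.5 and -26.5 mm, from y +110 mm to the end wall, as high as the walls.
- bay_home (a point): Point on the tray floor where the tin's origin lies when it is fully home in the corner bay, touching rail and end wall (tray x +58, y +120 mm; axes as the tray). The tin then juts 12 mm out of the bay's mouth.
- tin: Closed round slip-lid balm tin of bare aluminium, 44 mm in diameter, 18 mm high, about 30 g, lying flat in the open field of the tray. Origin: centre of its underside (on the tray floor, 3 mm above the work surface); z up along its axis. It slides easily on the lacquered tray (friction about 0.25 on floor and walls).
- jar: White cream jar, 40 mm in diameter, 30 mm high, standing loose in the middle bay. Origin: centre of its underside. Leave it alone.
- bottle: Small closed amber glass bottle with a black cap, 33 mm in diameter, 66 mm high, standing loose in the third bay, nearest the robot. Origin: centre of its underside. Leave it alone.
- cold_pack: Purple plastic cold pack shell, a flat slab 150 (its x) by 95 (its y) by 20 mm high, lying loose on the surface beside the tray's +y end. Origin: centre of its underside. Leave it alone.
- clipper: Stainless steel nail clipper, 60 (its x) by 12 by 9 mm high, lying loose on the surface in front of the tray. Origin: centre of its underside. Leave it alone.

How it is judged:
By the outcome, as a careful person would: the job done as asked, in the order asked, and still so for the second after the job is handed in, with the robot touching nothing.
It also fails if it takes over 48 s, if anything falls off the work surface, if the arm or the gripper's body presses on something with over 40 N, if the wrist force passes 120 N, or if a joint passes its speed limit or range.

## Working session

There is one attempt and no reset: what is moved stays moved. The work goes in short steps, Python scripts to look and compute and a tool call to move; the robot and the scene stay as the last step left them, time stands still between calls to the robot, and variables do not carry over. Pictures are saved under pics/ and viewed, and the job is handed in when it is done.

Besides the shell and the picture viewer there is one more tool, called after "Request:" by a JSON object that holds its "name" and its "arguments". step_arm: Moves the arm, as the interface text tells. Its arguments: {"type":"object","properties":{"rows":{"type":"array"},"grip_force":{"type":"number"}},"required":["rows"]}

```bash
mkdir -p pics; python3 - <<'E'
from bench import status, optics
import cv2,numpy as np
print(status.get_state())
for n in ["scene","side"]:
    d=optics.get_image(n); cv2.imwrite(f"pics/{n}0.png",d["frame"][:,:,::-1]); np.savez(f"{n}0.npz",**d)
    print(n,d["K"].round(1).tolist(),d["R"].round(3).tolist(),d["t"].round(3))
E
```

```text
{'time': 0.0, 'joint_positions': array([-1.16385799,  0.32185115, -0.07007352,  1.45167813,  0.02262703,
        1.37079208, -0.05688233]), 'qd': array([-1.55096616e-03,  1.10138661e-03,  6.60142476e-04,  6.11282213e-06,
       -5.19375614e-04, -1.05592249e-03, -2.09050131e-03]), 'joint_torque': array([-9.13314925e-04, -4.91292214e+01, -4.04394558e-01, -3.12534678e+01,
       -6.40554121e-02,  4.36018920e-02,  1.47857481e-04]), 'position': array([0.24868228, 0.59996383, 0.22944157]), 'tool_rot': array([-6.12992906e-01, -3.08094915e+00,  3.02420772e-03]), 'ft_force': array([ 0.13335805, -0.25167954,  0.14230291]), 'torque': array([ 0.03067003, -0.0563234 , -0.00149656]), 'grip_width': 0.9999634449451625}
scene [[504.7, 0.0, 285.0], [0.0, 504.7, 216.5], [0.0, 0.0, 1.0]] [[-0.362, 0.932, -0.009], [0.617, 0.232, -0.752], [-0.699, -0.278, -0.659]] [ 0.094 -0.308  1.328]
side [[469.8, 0.0, 280.5], [0.0, 469.8, 209.6], [0.0, 0.0, 1.0]] [[0.761, -0.648, -0.005], [-0.373, -0.432, -0.821], [0.53, 0.627, -0.571]] [-0.333  0.272  0.437]
```

View pics/scene0.png

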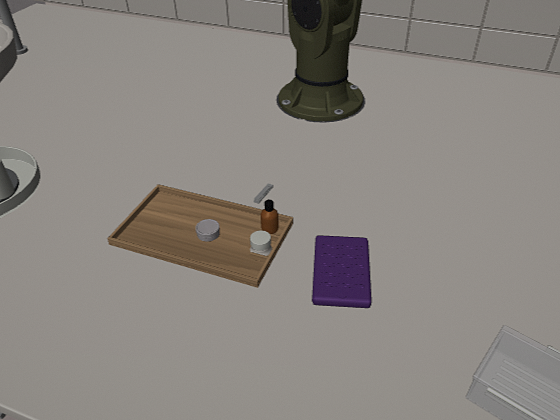

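View pics/side0.png

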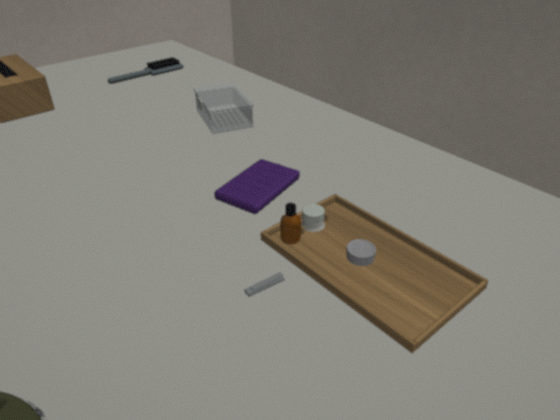

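The scene view shows the tray at about (200,235), the tin at (207,230), the jar at (261,242) and the bottle at (269,218). In the side view the tin is at (361,252). The corner bay is the one with its end near (258,280) in the scene view. Next I measure the poses.

```bash
cat > h.py <<'E'
import numpy as np,cv2
def load(n): return dict(np.load(n))
def cloud(d):
    K,R,t=d["K"],d["R"],d["t"];z=d["range_z"];v,u=np.mgrid[:420,:560]
    c=np.stack([(u-K[0,2])/K[0,0]*z,(v-K[1,2])/K[1,1]*z,z],-1)
    return (c-t)@R
def proj(d,X):
    c=np.atleast_2d(X)@d["R"].T+d["t"]; p=c@d["K"].T; return p[:,:2]/p[:,2:]
def atz(d,uv,z):
    uv=np.atleast_2d(uv);r=np.c_[(uv-d["K"][:2,2])/[d["K"][0,0],d["K"][1,1]],np.ones(len(uv))]@d["R"]
    o=-d["R"].T@d["t"]; return o+r*((z-o[2])/r[:,2])[:,None]
E
python3 - <<'E'
from h import *
for n in ["scene0","side0"]:
    d=load(n+".npz");P=cloud(d);hsv=cv2.cvtColor(d["frame"],cv2.COLOR_RGB2HSV)
    roi=np.zeros((420,560),bool)
    if n=="scene0": roi[175:295,95:300]=1
    else: roi[190:340,240:500]=1
    wood=(hsv[...,1]>70)&(hsv[...,0]>5)&(hsv[...,0]<28)&roi
    m=wood.astype(np.uint8); k,l,s,c=cv2.connectedComponentsWithStats(m); b=1+np.argmax(s[1:,4]); 
    cn=max(cv2.findContours((l==b).astype(np.uint8),0,1)[0],key=cv2.contourArea)
    hull=cv2.convexHull(cn)
    for e in range(2,40):
        ap=cv2.approxPolyDP(hull,e*0.5,True)
        if len(ap)<=4:break
    q=ap[:,0].astype(float); print(n,q.tolist()); print(atz(d,q,.016).round(4).tolist())
    tb=P[wood&(P[...,2]>.011)&(P[...,2]<.02)]; r=cv2.minAreaRect((tb[:,:2]*1000).astype(np.float32));print(len(tb),r)
    # tin
    g=roi&(hsv[...,1]<60)&(P[...,2]>.017)&(P[...,2]<.025); k,l,s,c=cv2.connectedComponentsWithStats(g.astype(np.uint8))
    for i in range(1,k):
        if s[i,4]>30: 
            w=P[l==i]; print(s[i],c[i],w.mean(0),cv2.minEnclosingCircle((w[:,:2]*1000).astype(np.float32)))
    f=d["frame"]; cr=f[175:295,95:300] if n=="scene0" else f[190:340,240:500]
    cv2.imwrite(f"pics/{n}crop.png",cv2.resize(cr,None,fx=3,fy=3,interpolation=2)[:,:,::-1])
E
```

```text
scene0 [[108.0, 237.0], [157.0, 185.0], [292.0, 217.0], [257.0, 287.0]]
[[0.6522, -0.1917, 0.016], [0.4876, -0.1916, 0.016], [0.4833, 0.1011, 0.016], [0.6652, 0.1086, 0.016]]
1899 ((569.9529418945312, -44.27973937988281), (173.82583618164062, 299.00604248046875), 0.15401482582092285)
[196 219  24  18 336] [207.36011905 227.47916667] [ 0.57046936 -0.03168387  0.02113556] ((569.4865112304688, -32.517799377441406), 23.716991424560547)
[251 244  20   7  46] [260.36956522 247.7173913 ] [0.5851539  0.08030739 0.02176965] ((576.83203125, 76.94554138183594), 16.69561767578125)
side0 [[262.0, 232.0], [336.0, 195.0], [487.0, 281.0], [395.0, 339.0]]
[[0.4827, 0.0991, 0.016], [0.6492, 0.0975, 0.016], [0.6495, -0.1921, 0.016], [0.4721, -0.1728, 0.016]]
2333 ((566.3281860351562, -45.01603698730469), (173.1457977294922, 296.5408020019531), 0.4966553747653961)
[302 215  22   9  76] [312.61842105 220.31578947] [0.55997129 0.06416714 0.0214158 ] ((565.406494140625, 70.1855697631836), 17.37091064453125)
[346 239  30  21 465] [360.77204301 248.77849462] [ 0.56589835 -0.03406031  0.02012447] ((566.8028564453125, -33.06782150268555), 22.99193572998047)
```

Request:
{"name": "step_arm", "arguments": {"rows": [[[0, 0, 0], [-28, -28.5, 0], 0], [[0, 0, 0], [-28, -28.5, 0], 0], [[0, 0, 0], [-28, -28.5, 0], 0], [[0, 0, 0], [-28, -28.5, 0], 0], [[0, 0, 0], [-28, -28.5, 0], 0], [[0, 0, 0], [-28, -28.5, 0], 0], [[0, 0, 0], [-28, -28.5, 0], 0], [[0, 0, 0], [-28, -28.5, 0], 0]], "grip_force": 20}}

```text
time: 0.77
position: [0.3646, 0.3001, 0.2218]
tool_rot: [-0.581, -3.078, 0.011]
ft_force: [0.9, -0.1, 0.1]
grip_width: 0.478
```

View pics/scene0crop.png

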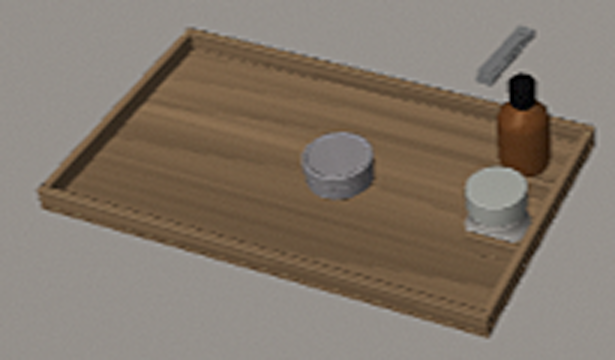

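View pics/side0crop.png

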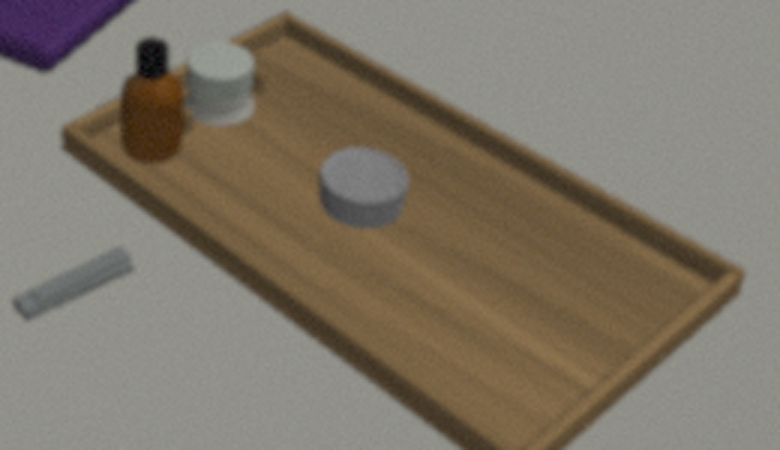

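Request:
{"name": "step_arm", "arguments": {"rows": [[[0, 0, 0], [-27.5, -29, 0], 0], [[0, 0, 0], [-27.5, -29, 0], 0], [[0, 0, 0], [-27.5, -29, 0], 0], [[0, 0, 0], [-27.5, -29, 0], 0], [[0, 0, 0], [-27.5, -29, 0], 0], [[0, 0, 0], [-27.5, -29, 0], 0], [[0, 0, 0], [-27.5, -29, 0], 0], [[0, 0, -7], [0, 0, 0], 0], [[0, 0, -7], [0, 0, 0], 0], [[0, 0, -7], [0, 0, 0], 0], [[0, 0, 0], [0, 0, 0], 0]]}}

```text
time: 1.68
position: [0.4712, 0.0141, 0.2197]
tool_rot: [-0.018, -3.13, 0.011]
ft_force: [-0.6, 0.1, -0.6]
grip_width: 0.005
```

```bash
cat > st.py <<'E'
from bench import status
import numpy as np
from scipy.spatial.transform import Rotation as Ro
def st():
    s=status.get_state();M=Ro.from_rotvec(s["tool_rot"]).as_matrix()
    print("t",round(s["time"],2),"pos",s["position"].round(4),"F",s["ft_force"].round(2),"g",round(s["grip_width"],3));print(M.round(3).tolist())
    return s,M
E
python3 - <<'E'
from st import st
from h import *
from bench import optics
s,M=st()
d=optics.get_image("wrist");np.savez("w0.npz",**d);cv2.imwrite("pics/w0.png",d["frame"][:,:,::-1])
E
```

```text
t 1.68 pos [0.4712 0.0141 0.2197] F [-0.57  0.09 -0.58] g 0.005
[[-1.0, 0.011, -0.012], [0.011, 1.0, -0.007], [0.012, -0.007, -1.0]]
```

View pics/w0.png

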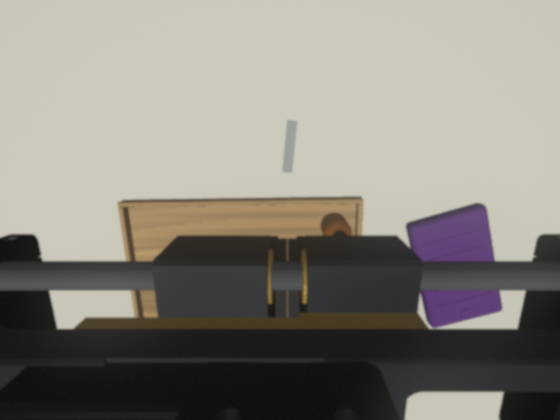

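```bash
python3 - <<'E'
from h import *
from bench import status
from scipy.spatial.transform import Rotation as Ro
d=load("w0.npz");P=cloud(d);s=status.get_state();M=Ro.from_rotvec(s["tool_rot"]).as_matrix()
T=(P-s["position"])@M*1000
for v,u in [(245,200),(280,200),(245,273),(275,270),(275,288),(300,290),(245,288),(250,400),(300,200),(325,200),(240,280)]: print(v,u,T[v,u].round(0),round(float(d["range_z"][v,u]),3))
near=(d["range_z"]>0)&(T[...,2]<40)&(T[...,2]>-60)
for a in range(-60,40,10):
    m=near&(T[...,2]>=a)&(T[...,2]<a+10)
    if m.sum()>5: print(a,m.sum(),T[m][:,0].min().round(),T[m][:,0].max().round(),T[m][:,1].min().round(),T[m][:,1].max().round())
E
```

```text
245 200 [ 38. -23. -75.] 0.084
280 200 [ 33. -20. -86.] 0.074
245 273 [11. -6. -6.] 0.157
275 270 [ 32.  -4. -82.] 0.078
275 288 [ 30.   1. -78.] 0.082
300 290 [  0.   2. -40.] 0.127
245 288 [ 9.  1. -1.] 0.163
250 400 [ 37.  31. -78.] 0.081
300 200 [ 27. -21. -85.] 0.077
325 200 [ 23. -20. -90.] 0.073
240 280 [ 9. -3.  5.] 0.168
-60 74 0.0 28.0 -4.0 81.0
-50 531 -8.0 6.0 -4.0 6.0
-40 124 -10.0 4.0 -4.0 5.0
-30 60 -8.0 11.0 -6.0 7.0
-20 245 6.0 11.0 -6.0 8.0
-10 232 8.0 11.0 -8.0 9.0
0 180 9.0 11.0 -8.0 9.0
```

Request:
{"name": "step_arm", "arguments": {"rows": [[[0, 0, 0], [-10, -12, 30], 0], [[0, 0, 0], [-10, -12, 30], 0], [[0, 0, 0], [-10, -12, 30], 0], [[0, 0, 0], [-8, -12, 30], 0], [[0, 0, 0], [0, 0, 0], 0], [[0, 0, 0], [0, 0, 0], 0]]}}

```text
time: 2.23
position: [0.5098, -0.0322, 0.0969]
tool_rot: [-0.049, -3.135, 0.006]
ft_force: [-0.3, 0.1, 1.0]
grip_width: 0.005
```

```bash
python3 -c "
from st import st
st()"
```

```text
t 2.23 pos [ 0.5098 -0.0322  0.0969] F [-0.31  0.09  0.99] g 0.005
[[-0.999, 0.031, -0.007], [0.031, 1.0, -0.004], [0.007, -0.004, -1.0]]
```

Request:
{"name": "step_arm", "arguments": {"rows": [[[0, 0, 0], [0, 0, 25], 0], [[0, 0, 0], [0, 0, 25], 0], [[0, 0, -1.8], [0, 0, 18], 0], [[0, 0, 0], [0, 0, 6], 0], [[0, 0, 0], [0, 0, 3], 0], [[0, 0, 0], [0, 0, 0], 0]]}}

```text
time: 2.73
position: [0.514, -0.0254, 0.0255]
tool_rot: [0.005, 3.138, 0.004]
ft_force: [-0.3, 0.2, 0.0]
grip_width: 0.005
```

```bash
python3 - <<'E'
from st import st
from h import *
from bench import optics
s,M=st()
d=optics.get_image("side");f=d["frame"][190:340,240:500]
cv2.imwrite("pics/s1.png",cv2.resize(f,None,fx=3,fy=3)[:,:,::-1])
E
```

```text
t 2.73 pos [ 0.514  -0.0254  0.0255] F [-0.31  0.25  0.02] g 0.005
[[-1.0, 0.003, 0.003], [0.003, 1.0, 0.002], [-0.003, 0.002, -1.0]]
```

View pics/s1.png

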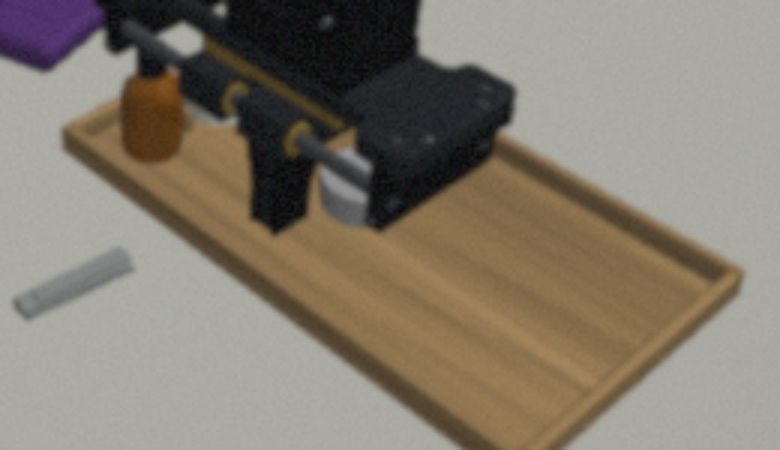

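Request:
{"name": "step_arm", "arguments": {"rows": [[[0, 0, 0], [0, -4, 4], 0], [[0, 0, 0], [0, -4, 3], 0], [[0, 0, 0], [0, 0, 1], 0], [[0, 0, 0], [0, 0, 0], 0]]}}

```text
time: 3.12
position: [0.5179, -0.0333, 0.0217]
tool_rot: [0.006, 3.13, 0.007]
ft_force: [0.1, -0.0, 0.7]
grip_width: 0.005
```

Request:
{"name": "step_arm", "arguments": {"rows": [[[0, 0, 0], [-3, 0, 3], 0], [[0, 0, 0], [-5, 0, 1], 0], [[0, 0, 0], [-5, 0, 1], 0], [[0, 0, 0], [-5, 0, 0], 0]]}}

```text
time: 3.45
position: [0.5372, -0.0336, 0.0171]
tool_rot: [0.008, 3.129, 0.008]
ft_force: [0.3, -0.2, -0.5]
grip_width: 0.006
```

```bash
python3 -c "
from st import st
st()"
```

```text
t 3.45 pos [ 0.5372 -0.0336  0.0171] F [ 0.3  -0.2  -0.49] g 0.006
[[-1.0, 0.005, 0.012], [0.005, 1.0, 0.005], [-0.012, 0.005, -1.0]]
```

Request:
{"name": "step_arm", "arguments": {"rows": [[[0, 0, 0], [-6, 0, 0], 0], [[0, 0, 0], [-6, 0, 0], 0], [[0, 0, 0], [-6, 0, 0], 0], [[0, 0, 0], [-6, 0, 0], 0], [[0, 0, 0], [-5, 0, 0], 0]]}}

```text
time: 3.87
position: [0.5701, -0.0335, 0.0171]
tool_rot: [0.007, 3.129, 0.007]
ft_force: [-0.4, 0.2, -0.4]
grip_width: 0.004
```

```bash
python3 - <<'E'
from st import st
from h import *
from bench import optics
s,M=st()
for n in ["scene","side"]:
    d=optics.get_image(n);np.savez(n+"2.npz",**d);f=d["frame"][190:340,240:500] if n=="side" else d["frame"][175:295,95:300]
    cv2.imwrite(f"pics/{n}2.png",cv2.resize(f,None,fx=3,fy=3)[:,:,::-1])
E
```

```text
t 3.87 pos [ 0.5701 -0.0335  0.0171] F [-0.43  0.23 -0.44] g 0.004
[[-1.0, 0.004, 0.012], [0.004, 1.0, 0.005], [-0.012, 0.005, -1.0]]
```

View pics/scene2.png

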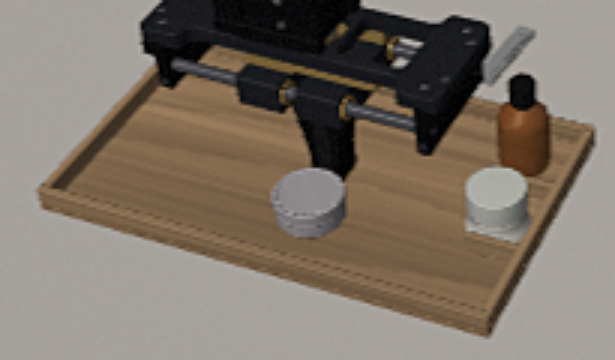

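View pics/side2.png

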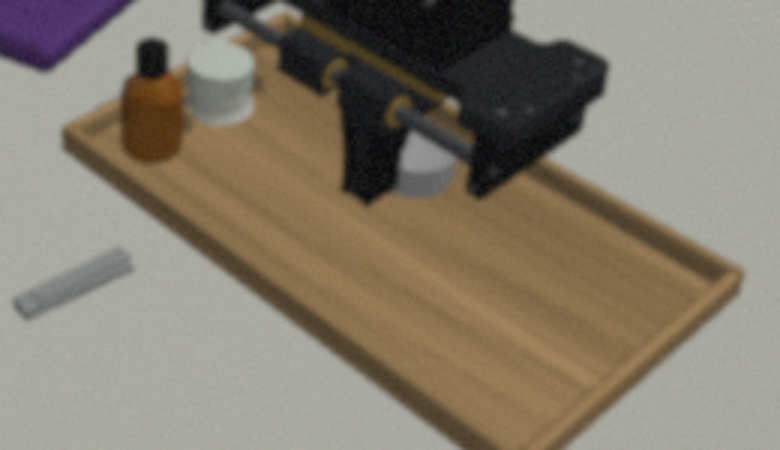

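The tin, at crop (308,200) in the scene view, moves ahead of the finger. I keep pushing and slow down near the rail.

Request:
{"name": "step_arm", "arguments": {"rows": [[[0, 0, 0], [-6, 0, 0], 0], [[0, 0, 0], [-5, 0, 0], 0], [[0, 0, 0], [-3, 0, 0], 0], [[0, 0, 0], [-2, 0, 0], 0]]}}

```text
time: 4.3
position: [0.587, -0.0337, 0.0171]
tool_rot: [0.007, 3.13, 0.007]
ft_force: [-0.3, -0.2, -0.4]
grip_width: 0.004
```

```bash
cat > tin.py <<'E'
from h import *
def tin(d,c0=None):
    P=cloud(d);hsv=cv2.cvtColor(d["frame"],cv2.COLOR_RGB2HSV)
    g=(d["range_z"]>0)&(hsv[...,1]<60)&(hsv[...,2]>90)&(P[...,2]>.0165)&(P[...,2]<.026)&(P[...,0]>.47)&(P[...,0]<.67)&(P[...,1]>-.2)&(P[...,1]<.11)
    k,l,s,c=cv2.connectedComponentsWithStats(g.astype(np.uint8))
    for i in range(1,k):
        if s[i,4]>80:
            w=P[l==i];print("tin",s[i,4],w.mean(0).round(4),[np.round(x,1) for x in cv2.minEnclosingCircle((w[:,:2]*1000).astype(np.float32))])
E
python3 - <<'E'
from st import st
from tin import *
from bench import optics
tin(load("scene2.npz"))
st(); d=optics.get_image("scene"); tin(d)
E
```

```text
tin 344 [ 0.6056 -0.0335  0.0213] [array([604. , -32.3]), np.float64(23.4)]
t 4.3 pos [ 0.587  -0.0337  0.0171] F [-0.35 -0.24 -0.36] g 0.004
[[-1.0, 0.005, 0.012], [0.005, 1.0, 0.005], [-0.012, 0.005, -1.0]]
tin 362 [ 0.6226 -0.0337  0.0212] [array([621.8, -35.3]), np.float64(23.5)]
```

Request:
{"name": "step_arm", "arguments": {"rows": [[[0, 0, 0], [-2, 0, 0], 0], [[0, 0, 0], [-2, 0, 0], 0]]}}

```text
time: 4.52
position: [0.5912, -0.0338, 0.0171]
tool_rot: [0.007, 3.13, 0.007]
ft_force: [-0.3, 0.3, -0.3]
grip_width: 0.002
```

Request:
{"name": "step_arm", "arguments": {"rows": [[[0, 0, 0], [-1.5, 0, 0], 0], [[0, 0, 0], [-1, 0, 0], 0]]}}

```text
time: 4.68
position: [0.5936, -0.0337, 0.0171]
tool_rot: [0.007, 3.131, 0.008]
ft_force: [-2.1, 0.7, 0.8]
grip_width: 0.006
```

Request:
{"name": "step_arm", "arguments": {"rows": [[[0, 0, 0], [-1, 0, 0], 0]]}}

```text
time: 4.77
position: [0.5936, -0.0337, 0.0169]
tool_rot: [0.007, 3.133, 0.008]
ft_force: [-3.0, 1.0, 2.3]
grip_width: -0.0
```

Request:
{"name": "step_arm", "arguments": {"rows": [[[0, 0, 0], [-1, 0, 0], 0]]}}

```text
time: 4.85
position: [0.5936, -0.0338, 0.0166]
tool_rot: [0.007, 3.136, 0.008]
ft_force: [-3.8, 0.0, 0.8]
grip_width: 0.008
```

Contact with the rail is felt: the finger stopped at x=0.5936 with about 3 to 4 N. I back off and go round behind the tin.

Request:
{"name": "step_arm", "arguments": {"rows": [[[0, 0, 0], [10, 0, 0], 0], [[0, 0, 0], [15, 0, 0], 0], [[0, 0, 0], [4, -15, 0], 0], [[0, 0, 0], [0, -20, 0], 0], [[0, 0, 5], [0, -15, 0], 0], [[0, 0, 5], [0, -5, 0], 0], [[0, 0, 0], [0, 0, 0], 0], [[0, 0, 0], [0, 0, 0], 0]]}}

```text
time: 5.52
position: [0.5665, -0.0895, 0.017]
tool_rot: [0.284, 3.115, 0.01]
ft_force: [0.3, 0.9, -0.9]
grip_width: 0.004
```

```bash
python3 - <<'E'
from st import st
from tin import *
from bench import optics
st(); d=optics.get_image("scene"); tin(d)
f=d["frame"][175:295,95:300]
cv2.imwrite("pics/scene3.png",cv2.resize(f,None,fx=3,fy=3)[:,:,::-1])
E
```

```text
t 5.52 pos [ 0.5665 -0.0895  0.017 ] F [ 0.26  0.87 -0.86] g 0.004
[[-0.983, 0.181, 0.015], [0.181, 0.983, 0.005], [-0.013, 0.008, -1.0]]
tin 369 [ 0.6289 -0.0337  0.0212] [array([628.1, -36.1]), np.float64(23.6)]
```

View pics/scene3.png

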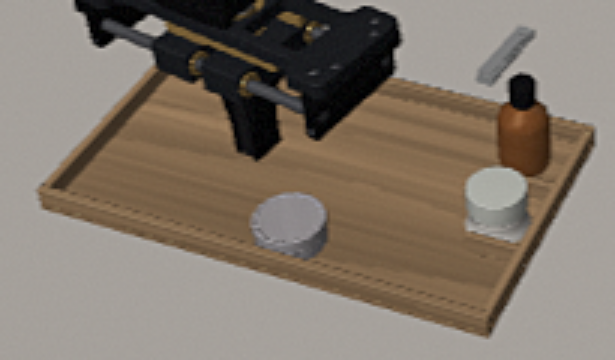

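Request:
{"name": "step_arm", "arguments": {"rows": [[[0, 0, 0], [-15, 3, 0], 0], [[0, 0, 0], [-20, 4, 0], 0], [[0, 0, 0], [-13, 2, 0], 0], [[0, 0, 0], [-4, 1, 0], 0], [[0, 0, 0], [0, 0, 0], 0], [[0, 0, 0], [0, 0, 0], 0]]}}

```text
time: 6.07
position: [0.6215, -0.0829, 0.0171]
tool_rot: [0.259, 3.118, 0.015]
ft_force: [0.2, -0.5, -1.1]
grip_width: 0.006
```

```bash
python3 -c "
from st import st
st()"
```

```text
t 6.07 pos [ 0.6215 -0.0829  0.0171] F [ 0.22 -0.5  -1.07] g 0.006
[[-0.986, 0.165, 0.014], [0.165, 0.986, 0.009], [-0.012, 0.011, -1.0]]
```

Request:
{"name": "step_arm", "arguments": {"rows": [[[0, 0, 0], [1.5, 6, 0], 0], [[0, 0, 0], [1.5, 6, 0], 0], [[0, 0, 0], [1, 6, 0], 0], [[0, 0, 0], [1, 6, 0], 0], [[0, 0, 0], [1, 6, 0], 0], [[0, 0, 0], [1, 6, 0], 0]]}}

```text
time: 6.57
position: [0.6169, -0.0429, 0.0172]
tool_rot: [0.259, 3.12, 0.017]
ft_force: [-0.8, -0.1, -0.5]
grip_width: 0.007
```

```bash
python3 - <<'E'
from st import st
from tin import *
from bench import optics
st(); d=optics.get_image("scene"); tin(d)
f=d["frame"][175:295,95:300]
cv2.imwrite("pics/scene4.png",cv2.resize(f,None,fx=3,fy=3)[:,:,::-1])
E
```

```text
t 6.57 pos [ 0.6169 -0.0429  0.0172] F [-0.8  -0.09 -0.46] g 0.007
[[-0.986, 0.165, 0.011], [0.165, 0.986, 0.01], [-0.009, 0.012, -1.0]]
tin 355 [ 0.6293 -0.0131  0.0212] [array([627.1, -13.9]), np.float64(23.4)]
```

View pics/scene4.png

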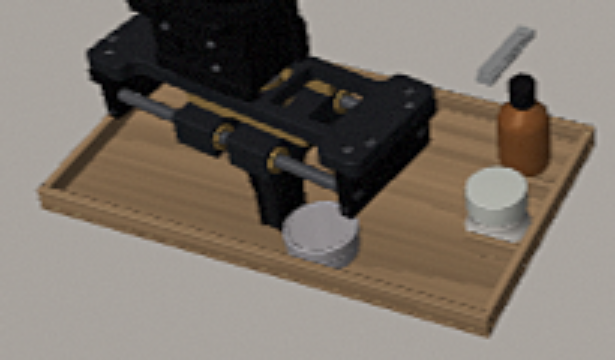

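Request:
{"name": "step_arm", "arguments": {"rows": [[[0, 0, 0], [0.5, 6, 0], 0], [[0, 0, 0], [0.5, 6, 0], 0], [[0, 0, 0], [0.5, 6, 0], 0], [[0, 0, 0], [1, 6, 0], 0], [[0, 0, 0], [1, 6, 0], 0], [[0, 0, 0], [1, 6, 0], 0]]}}

```text
time: 7.12
position: [0.6187, -0.0016, 0.0177]
tool_rot: [0.257, 3.12, 0.018]
ft_force: [0.1, -0.3, 0.7]
grip_width: 0.004
```

```bash
python3 - <<'E'
from st import st
from tin import *
from bench import optics
st(); d=optics.get_image("scene"); tin(d)
E
```

```text
t 7.12 pos [ 0.6187 -0.0016  0.0177] F [ 0.13 -0.32  0.71] g 0.004
[[-0.986, 0.164, 0.011], [0.164, 0.986, 0.01], [-0.01, 0.012, -1.0]]
tin 378 [0.6294 0.0285 0.0212] [array([628.1,  28.6]), np.float64(22.7)]
```

Request:
{"name": "step_arm", "arguments": {"rows": [[[0, 0, 0], [1, 6, 0], 0], [[0, 0, 0], [1, 6, 0], 0], [[0, 0, 0], [1, 6, 0], 0], [[0, 0, 0], [1, 6, 0], 0], [[0, 0, 0], [0.7, 4, 0], 0], [[0, 0, 0], [0.5, 3, 0], 0]]}}

```text
time: 7.67
position: [0.6186, 0.0348, 0.018]
tool_rot: [0.255, 3.121, 0.019]
ft_force: [0.7, -0.0, -0.9]
grip_width: 0.005
```

```bash
python3 - <<'E'
from st import st
from tin import *
from bench import optics
st(); d=optics.get_image("scene"); tin(d)
f=d["frame"][175:295,95:300]
cv2.imwrite("pics/scene5.png",cv2.resize(f,None,fx=3,fy=3)[:,:,::-1])
E
```

```text
t 7.67 pos [0.6186 0.0348 0.018 ] F [ 0.67 -0.05 -0.85] g 0.005
[[-0.987, 0.162, 0.011], [0.162, 0.987, 0.011], [-0.009, 0.013, -1.0]]
tin 401 [0.6284 0.0653 0.0211] [array([626.1,  64.5]), np.float64(23.5)]
```

View pics/scene5.png

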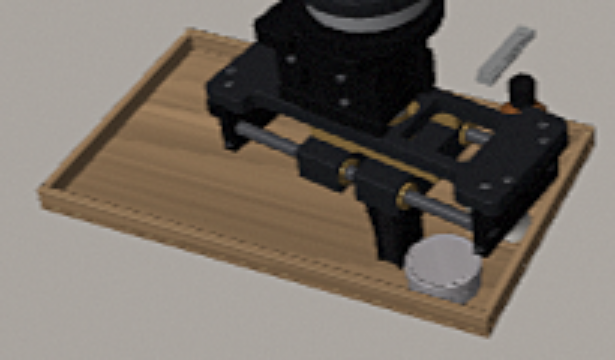

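The tin, at crop (443,268), is entering the bay along the rail. I take small steps until it meets the end wall.

Request:
{"name": "step_arm", "arguments": {"rows": [[[0, 0, 0], [0.5, 3, 0], 0], [[0, 0, 0], [0.3, 2, 0], 0], [[0, 0, 0], [0.3, 2, 0], 0]]}}

```text
time: 7.97
position: [0.6186, 0.0428, 0.018]
tool_rot: [0.254, 3.121, 0.019]
ft_force: [0.2, -0.0, -0.3]
grip_width: 0.002
```

Request:
{"name": "step_arm", "arguments": {"rows": [[[0, 0, 0], [0.2, 1.2, 0], 0], [[0, 0, 0], [0.2, 1.2, 0], 0]]}}

```text
time: 8.13
position: [0.6186, 0.0453, 0.018]
tool_rot: [0.255, 3.121, 0.019]
ft_force: [0.4, 0.5, 0.8]
grip_width: 0.006
```

Request:
{"name": "step_arm", "arguments": {"rows": [[[0, 0, 0], [0.2, 1, 0], 0], [[0, 0, 0], [0.2, 1, 0], 0]]}}

```text
time: 8.3
position: [0.6185, 0.0459, 0.0181]
tool_rot: [0.256, 3.121, 0.016]
ft_force: [0.6, -2.0, -0.4]
grip_width: 0.003
```

Request:
{"name": "step_arm", "arguments": {"rows": [[[0, 0, 0], [0.2, 1, 0], 0], [[0, 0, 0], [0.2, 1, 0], 0]]}}

```text
time: 8.47
position: [0.6184, 0.046, 0.0181]
tool_rot: [0.259, 3.12, 0.013]
ft_force: [-0.5, -3.1, -0.2]
grip_width: 0.006
```

Request:
{"name": "step_arm", "arguments": {"rows": [[[0, 0, 0], [-0.2, 1.5, 0], 0]]}}

```text
time: 8.55
position: [0.6187, 0.046, 0.0181]
tool_rot: [0.26, 3.12, 0.01]
ft_force: [-1.2, -4.6, 0.3]
grip_width: 0.009
```

```bash
python3 - <<'E'
from st import st
from tin import *
from bench import optics
st(); d=optics.get_image("scene"); tin(d)
E
```

```text
t 8.55 pos [0.6187 0.046  0.0181] F [-1.22 -4.59  0.27] g 0.009
[[-0.986, 0.166, 0.011], [0.166, 0.986, 0.006], [-0.01, 0.007, -1.0]]
tin 406 [0.6282 0.0763 0.0211] [array([626.3,  76.3]), np.float64(23.1)]
```

It has stopped on the end wall at the predicted place. I retract straight back, then up.

Request:
{"name": "step_arm", "arguments": {"rows": [[[0, 0, 0], [0, -6, 0], 0], [[0, 0, 0], [0, -15, 0], 0], [[0, 0, 0], [0, -20, 0], 0], [[0, 0, 0], [0, -10, -25], 0], [[0, 0, 0], [0, 0, -35], 0], [[0, 0, 0], [0, -20, -35], 0], [[0, 0, 0], [0, -35, -15], 0], [[0, 0, 0], [0, -35, 0], 0], [[0, 0, 0], [0, -20, 0], 0], [[0, 0, 0], [0, 0, 0], 0], [[0, 0, 0], [0, 0, 0], 0]]}}

```text
time: 9.52
position: [0.5886, -0.1203, 0.1314]
tool_rot: [0.254, 3.119, 0.026]
ft_force: [-0.4, 0.3, -0.3]
grip_width: 0.001
```

```bash
python3 - <<'E'
from st import st
from tin import *
from bench import optics
st()
for n in ["scene","side"]:
    d=optics.get_image(n);tin(d);f=d["frame"][190:340,240:500] if n=="side" else d["frame"][175:295,95:300]
    cv2.imwrite(f"pics/{n}6.png",cv2.resize(f,None,fx=3,fy=3)[:,:,::-1])
E
```

```text
t 9.52 pos [ 0.5886 -0.1203  0.1314] F [-0.43  0.34 -0.26] g 0.001
[[-0.987, 0.161, 0.014], [0.162, 0.987, 0.015], [-0.011, 0.017, -1.0]]
tin 406 [0.6281 0.0762 0.0212] [array([627.6,  75.9]), np.float64(22.7)]
tin 330 [0.6243 0.0744 0.0199] [array([629.7,  76.6]), np.float64(27.1)]
tin 88 [0.5607 0.0632 0.0216] [array([565.3,  68.8]), np.float64(16.4)]
```

View pics/scene6.png

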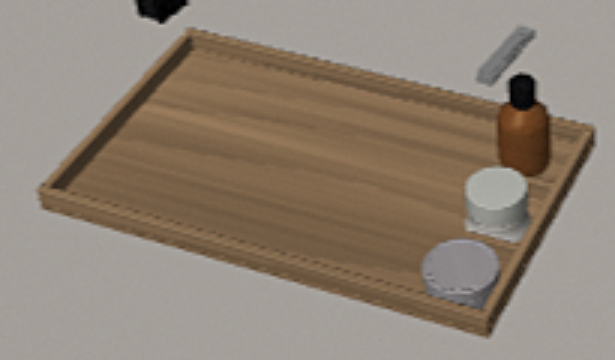

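View pics/side6.png

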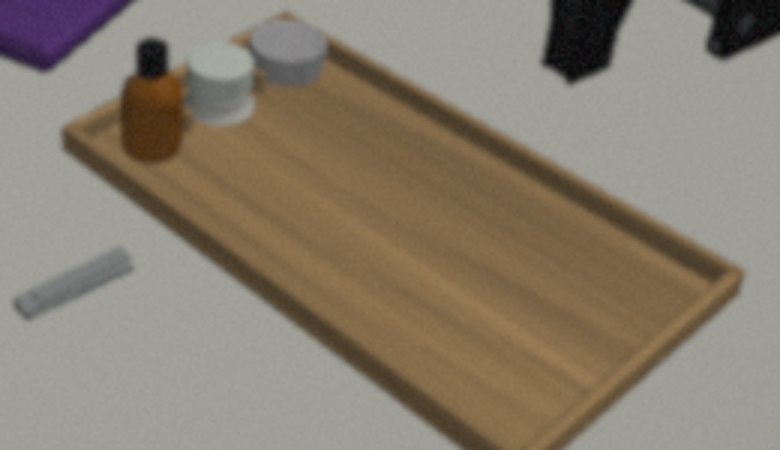

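The tin sits flat in the corner, at crop (460,270) in the scene view and (289,50) in the side view. The jar, bottle and clipper have not moved, and the arm is clear.

```bash
python3 -c "
from bench import order
print(order.close_job())"
```

```text
the job is handed in; nothing more can be done
None
```

The tin is home in the empty corner bay and the job is handed in, at about 9.6 s on the clock. With the closed fingertip I pushed it onto the far rail, where contact read about 3–4 N. I then slid it along the rail until it stopped on the end wall at about 4.6 N, drew the finger back and lifted it clear.

- **Tin position:** after the finger left, the tin had not moved. The scene camera put it at about (0.628, 0.076) and the side camera at about (0.624, 0.074). The expected home was about (0.626, 0.0755). The two cameras differ by about 4 mm in x and 2 mm in y, about what the 2 mm calibration allows. The side camera's circle fit was loose (27 mm radius for a 22 mm tin).
- **Tin flat:** its top read about 20–21 mm above the surface, as expected for a tin lying on the tray floor.
- **Other things:** the jar, bottle and clipper look unmoved in the before and after pictures. The cold pack is only partly in the last close-up views, but the arm never went near it.

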